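Close the microscope-slide box: fold the flap and tuck it under the lip

ROBOT

A 6-joint arm with a two-finger parallel gripper is mounted at the origin on the work surface. World frame = base frame: x ahead of the robot, y to its left, z up, the work surface at z = 0. Lengths are in mm, angles in rad, forces in N, time in s.
With the tool pointing down it reaches from about 350 to 850 mm from the base axis. Payload 8.1 kg.
Tool frame: the origin (TCP) lies midway between the tips of the shut fingers; the grasp point (between the pads) lies 19 mm behind it; z points along the fingers, y is the direction in which the jaws open and shut (so a half turn about z gives the same grasp; the last joint's range is limited). The gripper opens to 93 mm and grips with 3 to 60 N. Pads are 15 mm wide; open, the fingers measure 128 mm over their backs; the gripper's body (75 mm by 188 mm) begins 65 mm behind the grasp point.
Start: joints at [1.091, 0.13, 1.488, -0, 1.523, -0.085], TCP at [230.753, 553.857, 218.635] pointing down, gripper open.
Joint ranges: [-2.96, 2.96], [-0.89, 2.26], [0.02, 2.5], [-1.34, 4.48], [0, 2.73], [-2.66, 2.66]. Speed limits (rad/s): [2.39, 2.39, 2.79, 3.14, 3.14, 3.14].

INTERFACE

Orientations are given as [roll, pitch, yaw] about the fixed x, y, z axes, in that order (R = Rz(yaw) Ry(pitch) Rx(roll)).
In Python, from plant import ctrl, viewer gives the robot as it stands.
- The arm moves only by the tool step_arm, never from a script. Its arguments are lists of equal length, an entry for each row: "delta_rot": the turn, a rotation vector about the tool's x, y, z in rad, a list of three; "linear": the shift along the tool's x, y, z in m, a list of three; "jaw": the closure in counts, from 0 (fully open) to 255 (shut). In form: {"delta_rot": [[ax, ay, az], ...], "linear": [[dx, dy, dz], ...], "jaw": [jaw, ...]}. A call has 1 to 20 rows; each row is the pose to reach, as a shift and turn from the pose commanded when the call began, along the tool's axes at that moment; what a row does not reach only later rows make up. A row lasts 1/8 s, in which the tool goes at most 62.5 mm and 10.7 degrees, less where a joint would pass 70% of its speed; a pose out of reach is approached as far as the arm can. A call with a gripper value outside its range is refused whole. The fingers move at their own pace and stop on an object; "squeeze" is the grip in N (left out, the last holds). Time passes only in rows, so rows that repeat a pose let the fingers close. It gives the time, the measured TCP pose, the force and the opening at its end, in the units of the state.
- ctrl.get_state(): the state, without advancing time (a new reading comes with each control period).
- viewer.get_image(name): name is "scene" or "top" or "wrist"; returns (picture, depth): 400x640x3 uint8, blue, green, red; 400x640 float32, mm along the optical axis (not along the pixel's ray), 0 where there is no reading.
- viewer.calibration(name): a dict with "camera_matrix" (3x3 intrinsics, pixels), "R" (3x3) and "t" (3): a world point X has camera coordinates R X + t. Camera axes: x right, y down, z forward; pixel columns grow to the right and rows downward; lengths in mm; the calibration is good to about 2 mm. A picture is of the moment at which its call begins: read the wrist's pose just before it. calibration takes no time and is no camera call; for the wrist camera it gives the pose at the moment of the call.
- ctrl.close_job(): hands the job in, once; it reports no verdict.
The state is a dict: "time_s": time; "q": joint angles; "qvel": joint speeds; "tau": joint torques, N m; "position": TCP position; "tcp_rot": TCP orientation; "contact_force": force on the tool from outside, world axes, zero at the start; "torque": the same for the moment, N m; "grip_width": finger opening in mm.
Only numpy, scipy, OpenCV 4.12 (cv2) and the standard library are available. Lean on these libraries where they do the work, as an engineer would, in place of code of your own. Each camera call takes 0.05 s, during which the arm holds its last target. There are 200 camera calls.

TASK

Close the microscope-slide box on the counter with your fingertips only: fold its standing metal flap over onto the box, then push it along by its ridge until its free edge is tucked fully home beneath the box's retaining lip, so that it stays shut when you let go. Push gently: do not grip or force the flap, do not lift or shove the box, and leave the other things on the counter where they stand.

Things in the scene. Friction and masses are not known exactly. Their poses are not given: they have to be found in the camera images.
- slide_box: Steel microscope-slide box, loose, about 1.6 kg, 150 mm (its x) by 160 mm (its y), side walls 45 mm high, open on top; slides inside reach height 39 mm. Origin at the centre of its underside; +x points from the flap's hinge end to the lip end, z up. The flap's hinge line runs along y at height 47.5 mm, at x = -64 mm plus the value of runner
- flap (a joint): Flap angle, rad: 0 = flat over the box, growing as it opens; starts 1.05 to 1.45 open, leaning towards the lip. Aluminium, 103 mm from hinge to free edge, 140 mm wide, 3 mm thick; flat, its upper face is at height 49 mm. A light spring (0.09 N m when flat: 1 to 2 N at the middle) lifts it unless the lip holds it. Tucked and let go it rises to about 0.05, bearing on the lip from below
- runner (a joint): How far the flap's hinge pin has slid in its slots towards the lip, m: 0 = fully back, 0.026 = fully home (stop). Starts 0 to 0.005. It stays where it is left; pushing it takes about 2 N. The flap's edge clears the lip while folding only below about 0.010; at 0.026 the edge is 18 mm in under the lip and its lead-in
- flap_edge (a point): Middle of the flap's free edge, half-way through its thickness, 103 mm from the hinge. Its own x axis runs from hinge to edge along the flap, z out of the face that is uppermost when closed
- ridge (a point): Middle of the top of the push ridge, a straight bar across the flap's upper face (the face away from the box's inside): 90 mm long (along the box's y), 5 mm thick, 10 mm tall, its centre line 70 mm from the hinge. A fingertip behind it (on the hinge side) pushes the flap towards the lip
- lip (a point): Middle of the retaining lip's upturned lead-in edge, 48 mm from the box's origin along its +x, height 57.5 mm. The lip spans the box's width: a 3 mm plate, underside at height 54 mm, from x = 55 to 75 mm of the box; its upturned edge reaches back to x = 47 mm and up to height 62 mm
- vial: Bystander: small amber bottle, 30 mm across, 65 mm tall, beyond the lip end of the box; origin at the centre of its foot
- dropper: Bystander: white dropper bottle, 34 mm across, 85 mm tall, on the box's +y side; origin at the centre of its foot
- tape: Bystander: roll of bandage tape lying flat, 76 mm across, 24 mm tall, on the box's -y side; origin at the centre of its underside
- thermometer: Bystander: white digital thermometer lying flat, 123 mm long (its x, from -43 to 80 mm), 20 mm wide, 14 mm tall, before the hinge end of the box; origin on its underside
- bowl: Bystander: steel bowl, 110 mm across, 40 mm tall, to the right; origin at the centre of its foot
- pill_jar: Bystander: amber jar, 56 mm across, 85 mm tall, to the left; origin at the centre of its foot
- speculum: Bystander: black ear-cone, 32 mm across its foot, 40 mm tall, to the left; origin at the centre of its foot

How it is judged:
By the outcome, as a careful person would: the job done as asked, in the order asked, and still so for the second after the job is handed in, with the robot touching nothing.
It also fails if it takes over 35 s, if anything falls off the work surface, if the arm or the gripper's body presses on something with over 40 N, if the wrist force passes 120 N, or if a joint passes its speed limit or range.

## Working session

There is one attempt and no reset: what is moved stays moved. The work goes in short steps, Python scripts to look and compute and a tool call to move; the robot and the scene stay as the last step left them, time stands still between calls to the robot, and variables do not carry over. Pictures are saved under pics/ and viewed, about 8 in all and at most 12, crops included, and the job is handed in when it is done.

Besides the shell and the picture viewer there is one more tool, called after "Emit:" by a JSON object that holds its "api" and its "payload". step_arm: Moves the arm, as the interface text tells. Its arguments: {"type":"object","properties":{"delta_rot":{"type":"array"},"linear":{"type":"array"},"jaw":{"type":"array"},"squeeze":{"type":"number"}},"required":["delta_rot","linear","jaw"]}

```bash
mkdir -p pics; ls; cat > h.py <<'E'
import numpy as np, cv2
from plant import ctrl, viewer
def grab(n,f):
    c=viewer.calibration(n); im,d=viewer.get_image(n); cv2.imwrite('pics/'+f+'.png',im); np.savez('pics/'+f+'.npz',im=im,d=d,K=c['camera_matrix'],R=c['R'],t=c['t'])
def pts(f):
    z=np.load('pics/'+f+'.npz'); K,R,t,d=z['K'],z['R'],np.ravel(z['t']),z['d']
    v,u=np.mgrid[:400,:640]; C=np.stack([(u-K[0,2])/K[0,0]*d,(v-K[1,2])/K[1,1]*d,d],-1)
    P=(C-t)@R; P[d==0]=np.nan
    return z['im'],P
E
python3 - <<'E'
from h import *
print(ctrl.get_state())
grab('top','top0'); grab('scene','sc0')
E
```

```text
pics
{'time_s': 0.0, 'q': array([ 1.09061288e+00,  1.31168167e-01,  1.48924060e+00, -1.89835016e-05,
        1.52297559e+00, -8.53777850e-02]), 'qvel': array([ 1.44901140e-03, -7.88401179e-05, -1.58314812e-04, -5.16376222e-04,
        2.58648916e-04, -1.33864496e-03]), 'tau': array([-2.68319181e-04, -5.59826124e+01, -4.91785347e+01,  7.66675291e-02,
        3.48923996e-02, -1.87424198e-04]), 'position': array([230.4975142 , 553.36709363, 217.60449172]), 'tcp_rot': array([-3.13980587e+00, -1.33894054e-04,  2.74678780e+00]), 'contact_force': array([-0.15763976,  0.71793118,  0.13864208]), 'torque': array([-0.03829599, -0.030249  , -0.00291383]), 'grip_width': 93.03944619019343}
```

View pics/top0.png

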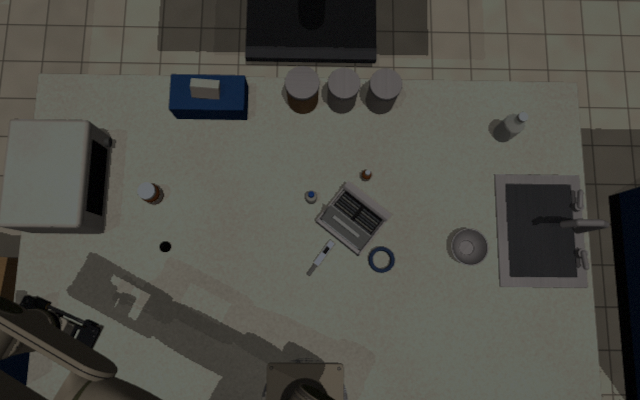

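View pics/sc0.png

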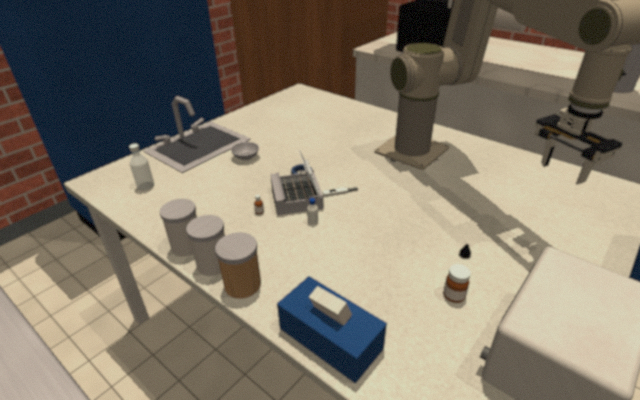

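The top view shows the box at about (352,218), its lip edge from (347,183) to (388,212) and its hinge end from (316,220) to (357,253). The vial is at (366,175), the dropper at (311,197), the tape at (381,260) and the thermometer at (320,257). The scene view shows the flap standing at about (308,168).

```bash
python3 - <<'E'
from h import *
im,P=pts('top0')
for u,v in [(366,175),(311,197),(381,250),(320,257),(347,187),(386,212),(352,218),(340,232),(345,225),(357,250),(320,220)]: print(u,v,P[v,u].round())
Z=P[...,2]
m=np.zeros((400,640),bool); m[178:258,312:392]=1
B=m&(Z>30)&(Z<75)
q=P[B]
print(len(q), np.nanmin(q,0),np.nanmax(q,0))
for a,b in [(30,43),(43,52),(52,65),(65,90),(90,160)]:
    s=m&(Z>a)&(Z<b); 
    print(a,b,s.sum(),cv2.minAreaRect(P[s][:,:2].astype(np.float32)))
c=im[165:275,295:405]; cv2.imwrite('pics/c.png',cv2.resize(np.clip(c*1.8,0,255).astype(np.uint8),(550,550),interpolation=2))
z=im=None
_,S=pts('sc0'); S=S.reshape(-1,3)
k=(np.linalg.norm(S[:,:2]-np.nanmean(q,0)[:2],axis=1)<140)
for a,b in [(40,52),(52,65),(65,90),(90,112),(112,125),(125,160)]:
    s=S[k&(S[:,2]>a)&(S[:,2]<b)]; print('sc',a,b,len(s),s.mean(0).round() if len(s) else '', cv2.minAreaRect(s[:,:2].astype(np.float32)) if len(s)>3 else '')
E
```

```text
366 175 [ 650. -172.   47.]
311 197 [578. -10.  72.]
381 250 [ 432. -219.   12.]
320 257 [410. -39.   9.]
347 187 [ 612. -115.   56.]
386 212 [ 539. -228.   61.]
352 218 [ 525. -132.   24.]
340 232 [480. -95.  54.]
345 225 [ 492. -105.  121.]
357 250 [ 429. -145.   45.]
320 220 [516. -38.  38.]
1419 [ 417.3334266  -239.29635548   30.00049368] [645.18234378 -13.34053013  74.92722385]
30 43 371 ((519.2052001953125, -130.04257202148438), (200.39169311523438, 196.3550567626953), 23.198516845703125)
43 52 308 ((554.4745483398438, -128.24110412597656), (204.6395721435547, 192.02784729003906), 51.56529235839844)
52 65 641 ((542.90234375, -110.51174926757812), (217.96066284179688, 149.60665893554688), 51.53842544555664)
65 90 238 ((541.9882202148438, -109.54688262939453), (215.11181640625, 115.55964660644531), 51.71522521972656)
90 160 549 ((495.9561462402344, -110.21029663085938), (139.56680297851562, 26.48876953125), 51.62626647949219)
sc 40 52 269 [ 529. -111.   45.] ((536.2135009765625, -128.40850830078125), (229.1340789794922, 193.85797119140625), 29.588672637939453)
sc 52 65 278 [ 577. -155.   56.] ((539.7418212890625, -132.19189453125), (220.27700805664062, 192.1327667236328), 27.005571365356445)
sc 65 90 36 [556. -43.  78.] ((591.5101928710938, -78.02848052978516), (133.7657012939453, 190.6513214111328), 70.33136749267578)
sc 90 112 14 [523. -71. 102.] ((514.7156982421875, -81.5831069946289), (73.54292297363281, 7.829043388366699), 51.26759719848633)
sc 112 125 63 [ 500. -102.  116.] ((500.1676025390625, -102.31520080566406), (124.71466827392578, 14.668946266174316), 50.807579040527344)
sc 125 160 37 [ 511. -110.  139.] ((505.9997253417969, -114.20321655273438), (138.51223754882812, 9.21685791015625), 52.637306213378906)
```

View pics/c.png

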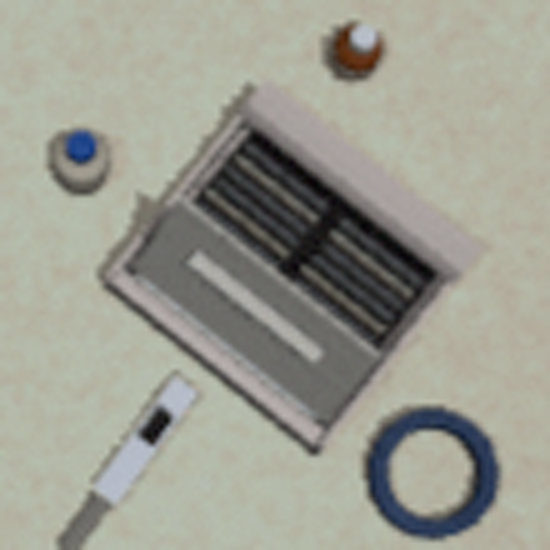

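The crop shows the back rim corners at (316,220) and (358,255), the lip's outer corners at (347,182) and (392,214), and the flap with its ridge in the middle, leaning towards the lip. Next I fit the box frame.

```bash
cat >> h.py <<'E'
def ray(f,u,v,h):
    z=np.load('pics/'+f+'.npz'); K,R,t=z['K'],z['R'],np.ravel(z['t'])
    o=-R.T@t; d=R.T@np.linalg.solve(K,[u,v,1]); return o+d*(h-o[2])/d[2]
E
python3 - <<'E'
from h import *
im,P=pts('top0')
A=[ray('top0',295+x/5,165+y/5,h) for x,y,h in [(105,275,45),(315,450,45),(258,85,57),(485,245,57)]]
for a in A: print(a.round(1))
print('w',np.linalg.norm(A[0]-A[1]),np.linalg.norm(A[2]-A[3]),'len',np.linalg.norm((A[0]+A[1]-A[2]-A[3])[:2]/2))
y=(A[0]-A[1]+A[2]-A[3])[:2]; y/=np.linalg.norm(y); x=np.array([y[1],-y[0]]); print('yaw',np.degrees(np.arctan2(x[1],x[0])), 'diag ctr',np.mean(A,0))
th=np.radians(-38.4); x=np.array([np.cos(th),np.sin(th)]); y=np.array([-x[1],x[0]])
c=np.mean(A,0)[:2]; print('corners local',[( (a[:2]-c)@x.round(3),(a[:2]-c)@y) for a in A])
Q=P.copy(); L=np.stack([(P[...,:2]-c)@x,(P[...,:2]-c)@y,P[...,2]],-1)
np.set_printoptions(suppress=True,precision=1,linewidth=150)
# profile along x at strips
for lo,hi in [(-62,-50),(50,62),(-30,30)]:
    s=(L[...,1]>lo)&(L[...,1]<hi)&(abs(L[...,0])<110)
    l=L[s]; l=l[np.argsort(l[:,0])]
    b=np.arange(-110,110,6); i=np.digitize(l[:,0],b)
    print([(round(float(np.median(l[i==k,0]))),round(float(np.median(l[i==k,2])))) for k in range(1,len(b)) if (i==k).any()])
m=(abs(L[...,1])<65)&(L[...,2]>70)&(abs(L[...,0])<75); l=L[m]
print(len(l), cv2.fitLine(np.float32(l[:,[0,2]]),cv2.DIST_HUBER,0,.01,.01).ravel(), l.min(0),l.max(0))
_,S=pts('sc0'); l=np.stack([(S[...,:2]-c)@x,(S[...,:2]-c)@y,S[...,2]],-1); l=l[(abs(l[...,1])<85)&(l[...,2]>42)&(abs(l[...,0])<85)]
print('scene rim'); 
for z0,z1 in [(42,50),(50,56),(56,64),(64,110),(110,125),(125,135),(135,160)]:
    k=l[(l[:,2]>z0)&(l[:,2]<z1)]; print(z0,len(k),np.percentile(k,[2,10,50,90,98],axis=0).tolist() if len(k) else '')
E
```

```text
[514.9 -25.8  45. ]
[ 414.9 -147.8   45. ]
[ 626.4 -114.    57. ]
[ 533.5 -245.6   57. ]
w 157.76949087422497 161.11579776175364 len 147.95982529684355
yaw -37.26289748787354 diag ctr [ 522.44097513 -133.30933465   51.        ]
corners local [(np.float64(-72.6292248491221), np.float64(79.56824072224319)), (np.float64(-75.34561242035089), np.float64(-78.178694914494)), (np.float64(69.51551108946674), np.float64(79.73757271410246)), (np.float64(78.45932618000614), np.float64(-81.12711852185168))]
[(-108, -1), (-102, -3), (-96, 0), (-89, -2), (-83, -3), (-77, -1), (-73, 39), (-64, 45), (-59, 55), (-53, 71), (-47, 85), (-41, 102), (-35, 117), (-30, 133), (-25, 142), (-4, 33), (2, 19), (5, 31), (13, 22), (20, 18), (23, 31), (31, 26), (38, 17), (41, 29), (50, 38), (54, 22), (61, 56), (67, 55), (73, 58), (77, 49), (91, -1), (97, -1), (104, -3)]
[(-107, 0), (-101, -1), (-95, -2), (-89, -1), (-84, -1), (-77, -2), (-73, 42), (-65, 45), (-59, 55), (-53, 72), (-47, 87), (-41, 104), (-35, 118), (-28, 135), (-25, 146), (-4, 33), (3, 19), (5, 24), (13, 27), (20, 19), (23, 26), (31, 28), (39, 21), (
[... 2009 characters left out ...]
65], [-29.389467481790412, 69.00861610085572, 123.32463892440363]]
125 8 [[-29.03203063261968, -44.963197833922365, 125.55803946613496], [-28.442467244274965, -30.556353128114406, 127.60941579854232], [-26.7261765176092, 29.408196990712383, 131.42864263853434], [-25.201181134091545, 72.05476438902807, 134.58284663735543], [-25.00489302307599, 72.8612043342265, 134.80651242807363]]
135 29 [[-25.410762143446814, -58.09338396712638, 135.86612275775917], [-24.027019724011478, -48.102436128346596, 138.72184383292458], [-22.012779245514157, 9.42399569973913, 141.22482022487958], [-20.6232977813176, 61.58102848874775, 142.96229124209657], [-19.72623580803135, 71.01464541063162, 143.82400498314993]]
```

Measured box: centre (522,-133), yaw about -38°, with both side lengths within 3 mm of the given sizes. The flap is about 1.2 rad open and the runner is close to 0. I'll fly with shut fingers to a point behind the hinge end.

Emit:
{"api": "step_arm", "payload": {"delta_rot": [[0, 0, 0.03], [0, 0, 0.06], [0, 0, 0.09], [0, 0, 0.12], [0, 0, 0.15], [0, 0, 0.18], [0, 0, 0.21], [0, 0, 0.24], [0, 0, 0.26], [0, 0, 0.269], [0, 0, 0.269], [0, 0, 0.269], [0, 0, 0.269], [0, 0, 0.269], [0, 0, 0.269]], "linear": [[-0.035, -0.039, 0], [-0.07, -0.078, 0], [-0.105, -0.117, 0], [-0.14, -0.156, 0], [-0.175, -0.195, 0], [-0.21, -0.234, 0], [-0.245, -0.273, 0], [-0.28, -0.312, 0], [-0.315, -0.351, 0], [-0.35, -0.39, 0], [-0.385, -0.429, 0], [-0.42, -0.468, 0], [-0.44, -0.49, 0], [-0.447, -0.498, 0], [-0.447, -0.498, 0]], "jaw": [255, 255, 255, 255, 255, 255, 255, 255, 255, 255, 255, 255, 255, 255, 255], "squeeze": 3}}

```text
time_s: 1.98
position: [451.6, -77.6, 218.3]
tcp_rot: [-3.141, -0.001, 2.477]
contact_force: [0.2, 0.4, -0.1]
grip_width: 0.2
```

```bash
python3 - <<'E'
from h import *
s=ctrl.get_state(); print(s['position'],s['tcp_rot'],s['contact_force'],s['grip_width'],s['time_s'])
grab('wrist','w0')
im,P=pts('w0'); cv2.imwrite('pics/w0b.png',np.clip(im*1.6,0,255).astype(np.uint8))
E
```

```text
[451.56419858 -77.63221803 218.27976947] [-3.14145306e+00 -1.00401038e-03  2.47696754e+00] [ 0.1717157   0.41572628 -0.05196356] 0.1925907583352408 1.975
```

View pics/w0b.png

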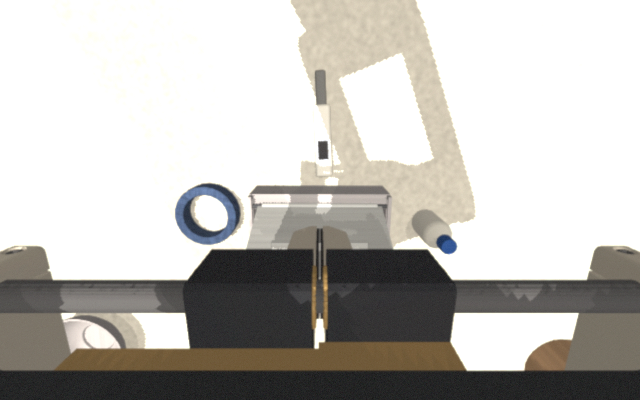

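The wrist view shows the back rim level in the picture, from (250,187) to (390,187), and centred on the tool at u=320. So yaw and lateral position agree. Next I refine the hinge position along the box's x.

```bash
python3 - <<'E'
from h import *
np.set_printoptions(suppress=True,precision=1)
im,P=pts('w0')
th=np.radians(-38.1); x=np.array([np.cos(th),np.sin(th)]); y=np.array([-x[1],x[0]]); c=np.array([522.4,-133.3])
L=np.stack([(P[...,:2]-c)@x,(P[...,:2]-c)@y,P[...,2]],-1)
for u in (270,375):
    for v in range(178,250,3): print(u,v,im[v,u],L[v,u])
for u,v in [(250,187),(390,187)]:
    a=ray('w0',u,v,45); print('rim',(a[:2]-c)@x,(a[:2]-c)@y)
E
```

```text
270 178 [167 186 195] [-82.  -62.8  -1.5]
270 181 [169 189 197] [-78.4 -62.7   0.1]
270 184 [167 186 191] [-74.8 -62.6   1.4]
270 187 [67 70 72] [-73.7 -60.8  13.4]
270 190 [68 69 74] [-73.  -58.9  26.2]
270 193 [76 79 82] [-73.6 -56.3  42.8]
270 196 [153 159 168] [-70.5 -56.1  44.6]
270 199 [150 156 165] [-67.1 -56.2  45. ]
270 202 [135 141 148] [-63.5 -56.4  44.8]
270 205 [171 180 183] [-61.8 -55.5  51.1]
270 208 [114 121 123] [-59.2 -55.1  54.2]
270 211 [111 118 119] [-57.4 -54.4  59.4]
270 214 [112 118 121] [-55.4 -53.7  64. ]
270 217 [109 115 117] [-53.7 -53.   69.1]
270 220 [111 117 120] [-52.  -52.3  73.9]
270 223 [110 116 119] [-50.3 -51.7  78.7]
270 226 [112 119 121] [-48.8 -51.   83.5]
270 229 [110 116 118] [-46.8 -50.5  86.9]
270 232 [109 115 118] [-45.2 -50.   91.1]
270 235 [110 117 120] [-43.8 -49.3  95.7]
270 238 [115 122 124] [-41.8 -48.9  98.6]
270 241 [107 113 115] [-41.1 -48.1 104.4]
270 244 [108 114 117] [-39.3 -47.6 107.6]
270 247 [106 112 115] [-37.7 -47.2 110.9]
375 178 [118 132 139] [-82.1  70.5  -1.4]
375 181 [114 127 134] [-78.7  70.2   1. ]
375 184 [113 125 
[... 242 characters left out ...]
 119] [-63.6  63.3  45. ]
375 205 [121 127 130] [-61.8  62.3  51.1]
375 208 [91 96 98] [-59.4  61.8  54.6]
375 211 [ 96 101 102] [-57.4  61.1  59.5]
375 214 [ 92  97 100] [-55.4  60.4  63.7]
375 217 [91 96 98] [-53.9  59.5  69.5]
375 220 [87 91 93] [-51.7  59.   73. ]
375 223 [86 91 91] [-50.1  58.2  78. ]
375 226 [85 90 93] [-48.   57.7  81.2]
375 229 [84 89 90] [-46.8  56.8  86.9]
375 232 [87 91 93] [-45.3  56.1  91.4]
375 235 [86 91 92] [-43.4  55.6  94.7]
375 238 [86 90 93] [-42.1  54.9  99.2]
375 241 [85 89 91] [-41.   54.1 104.1]
375 244 [84 88 90] [-39.1  53.6 107.1]
375 247 [85 90 91] [-37.9  53.  111.4]
rim -81.09227799466166 -78.1454622851082
rim -81.14587189130124 79.3524999714462
```

The wrist measurement puts the back wall 1.5 mm further along +x than assumed. The flap is at 1.21 rad and the runner at about 2 mm. Next I descend behind the flap.

Emit:
{"api": "step_arm", "payload": {"delta_rot": [[0, 0, 0], [0, 0, 0], [0, 0, 0], [0, 0, 0], [0, 0, 0], [0, 0, 0], [0, 0, 0]], "linear": [[0, 0, 0.04], [0, 0, 0.085], [-0.008, 0, 0.12], [-0.018, 0, 0.133], [-0.028, 0, 0.133], [-0.032, 0, 0.133], [-0.032, 0, 0.133]], "jaw": [255, 255, 255, 255, 255, 255, 255]}}

```text
time_s: 2.9
position: [477.9, -97.5, 86.8]
tcp_rot: [3.141, 0.002, 2.478]
contact_force: [-0.1, -0.6, -0.2]
grip_width: 0.6
```

Emit:
{"api": "step_arm", "payload": {"delta_rot": [[0, 0, 0], [0, 0, 0], [0, 0, 0], [0, 0, 0], [0, 0, 0], [0, 0, 0], [0, 0, 0], [0, 0, 0], [0, 0, 0], [0, 0, 0], [0, 0, 0], [0, 0, 0], [0, 0, 0], [0, 0, 0], [0, 0, 0], [0, 0, 0], [0, 0, 0]], "linear": [[-0.003, 0, 0], [-0.007, 0, -0.0015], [-0.012, 0, -0.0026], [-0.016, 0, -0.0026], [-0.02, 0, -0.002], [-0.0235, 0, -0.0005], [-0.027, 0, 0.0014], [-0.0295, 0, 0.0044], [-0.032, 0, 0.0074], [-0.034, 0, 0.011], [-0.036, 0, 0.014], [-0.038, 0, 0.0175], [-0.0395, 0, 0.021], [-0.0405, 0, 0.025], [-0.0415, 0, 0.029], [-0.0415, 0, 0.029], [-0.0415, 0, 0.029]], "jaw": [255, 255, 255, 255, 255, 255, 255, 255, 255, 255, 255, 255, 255, 255, 255, 255, 255]}}

```text
time_s: 5.03
position: [509.7, -123.1, 56.7]
tcp_rot: [3.142, 0.0, 2.478]
contact_force: [-0.9, 1.4, 0.4]
grip_width: 0.5
```

```bash
python3 - <<'E'
from h import *
np.set_printoptions(suppress=True,precision=1)
s=ctrl.get_state(); print(s['position'],s['contact_force'])
grab('wrist','w1'); grab('top','t1')
im,P=pts('w1')
th=np.radians(-38.1); x=np.array([np.cos(th),np.sin(th)]); y=np.array([-x[1],x[0]]); c=np.array([522.4,-133.3])
print('tcp',(s['position'][:2]-c)@x,(s['position'][:2]-c)@y)
L=np.stack([(P[...,:2]-c)@x,(P[...,:2]-c)@y,P[...,2]],-1)
for v in range(100,300,5): print(v,L[v,265],L[v,375])
a,_=pts('t1'); b=cv2.resize(a[165:275,295:405],(400,400),interpolation=2)
w=cv2.resize(im,(640,400))[:, 120:520]; cv2.imwrite('pics/w1b.png',np.clip(np.hstack([b*1.7,w*1.5]),0,255).astype(np.uint8))
E
```

```text
[ 509.7 -123.1   56.7] [-0.9  1.4  0.4]
tcp -16.278397319132942 0.25801800325667973
100 [-95.8 -37.4  -0.1] [-95.9  38.3   0.1]
105 [-92.5 -37.6  -0.5] [-92.6  38.4  -0. ]
110 [-89.2 -37.6   0.4] [-89.2  38.5   0.7]
115 [-85.8 -37.7   0.6] [-85.9  38.8  -0.4]
120 [-82.4 -38.   -0.1] [-82.5  39.   -0.4]
125 [-79.  -38.1   0.2] [-79.1  39.    0.5]
130 [-75.6 -38.2   0.3] [-75.7  39.2   0.1]
135 [-73.2 -35.6  16.3] [-73.1  37.   13.3]
140 [-72.2 -30.9  44.2] [-72.3  31.7  44.3]
145 [-69.4 -30.9  45.1] [-69.5  31.8  44.7]
150 [-66.6 -31.   45.1] [-66.7  31.8  45.2]
155 [-63.6 -31.3  43.9] [-63.9  31.9  45.4]
160 [-61.7 -30.2  50.7] [-61.8  31.   51. ]
165 [-58.7 -30.5  49.7] [-58.8  31.4  49.8]
170 [-55.9 -30.6  50. ] [-55.7  31.8  48.1]
175 [-53.  -30.8  49.9] [-53.2  31.5  50.4]
180 [-50.3 -30.7  50.7] [-50.3  31.7  50.2]
185 [-47.3 -31.   50.1] [-47.4  31.9  50.2]
190 [-44.6 -30.9  51.4] [-44.5  32.   50.4]
195 [-41.5 -31.1  50.7] [-41.6  32.   50.7]
200 [-38.7 -31.1  51.3] [-38.9  32.   51.9]
205 [-36.  -31.1  52.4] [-36.1  32.   52.3]
210 [-33.2 -31.1  52.9] [-33.1  32.1  52.4]
215 [-30.4 -31.1  53.7] [-30.3  32.2  53. ]
220 [-27.6 -31.1  54.2] [-27.8  32.   54.6]
225 [-24.3 -31.4  53.7] [-24.4  32.4  53.5]
230 [-21.3 -31.5  53.9] [-21.4  32.4  53.9]
235 [-18.5 -31.5  54.7] [-18.5  32.5  54.3]
240 [-15.2 -31.7  54.1] [-16.1  32.3  56.1]
245 [-12.5 -31.6  55.2] [-12.7  32.6  55.4]
250 [-51.7 -14.3 147. ] [-51.6  14.9 146.7]
255 [-51.8 -13.7 150.3] [-51.6  14.4 149.7]
260 [-51.8 -13.3 153.1] [-52.1  13.7 153.7]
265 [-51.7 -12.8 155.5] [-51.5  13.5 155.1]
270 [-52.  -12.3 158.5] [-51.4  13.1 157.3]
275 [-52.1 -11.9 161. ] [-51.5  12.6 159.9]
280 [-52.4 -11.4 163.6] [-52.1  12.1 163. ]
285 [-51.5 -11.4 164.2] [-51.3  12.  163.7]
290 [-50.3 -11.5 164. ] [-50.4  11.9 164.2]
295 [-49.8 -11.3 165.3] [-49.4  11.9 164.4]
```

View pics/w1b.png

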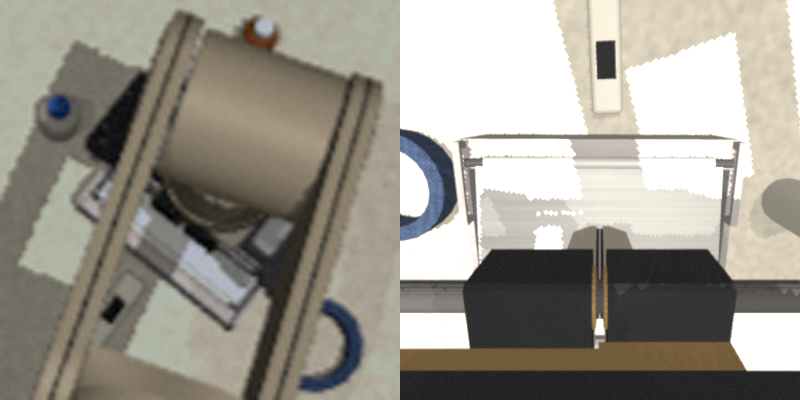

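The fold is following well: the flap is at about 0.13 rad and the box and bystanders are unmoved. Next I press to nearly flat.

Emit:
{"api": "step_arm", "payload": {"delta_rot": [[0, 0, 0], [0, 0, 0], [0, 0, 0], [0, 0, 0], [0, 0, 0]], "linear": [[-0.0003, 0, 0.003], [-0.0006, 0, 0.005], [-0.0008, 0, 0.0065], [-0.0008, 0, 0.007], [-0.0008, 0, 0.007]], "jaw": [255, 255, 255, 255, 255]}}

```text
time_s: 5.75
position: [510.5, -123.6, 49.7]
tcp_rot: [3.142, 0.0, 2.478]
contact_force: [-0.4, -0.6, 0.6]
grip_width: 0.4
```

Emit:
{"api": "step_arm", "payload": {"delta_rot": [[0, 0, 0], [0, 0, 0], [0, 0, 0], [0, 0, 0], [0, 0, 0], [0, 0, 0], [0, 0, 0], [0, 0, 0], [0, 0, 0], [0, 0, 0]], "linear": [[-0.003, 0, 0], [-0.006, 0, 0], [-0.009, 0, 0], [-0.011, 0, 0], [-0.013, 0, 0], [-0.0145, 0, 0], [-0.016, 0, 0], [-0.0175, 0, 0], [-0.019, 0, 0], [-0.0205, 0, 0]], "jaw": [255, 255, 255, 255, 255, 255, 255, 255, 255, 255]}}

```text
time_s: 7.0
position: [526.4, -136.2, 49.5]
tcp_rot: [-3.141, -0.0, 2.478]
contact_force: [-2.0, 1.7, -0.4]
grip_width: 0.1
```

```bash
cat >> h.py <<'E'
def chk(n):
    np.set_printoptions(suppress=True,precision=1)
    s=ctrl.get_state(); grab('wrist',n); im,P=pts(n)
    th=np.radians(-38.1); x=np.array([np.cos(th),np.sin(th)]); y=np.array([-x[1],x[0]]); c=np.array([522.4,-133.3])
    f=s['contact_force'][:2]; print('t',s['time_s'],'tcp',(s['position'][:2]-c)@x,(s['position'][:2]-c)@y,s['position'][2],'F',f@x,f@y,s['contact_force'][2])
    L=np.stack([(P[...,:2]-c)@x,(P[...,:2]-c)@y,P[...,2]],-1)
    l=L[(abs(L[...,1])>18)&(abs(L[...,1])<60)&(L[...,0]>-80)&(L[...,0]<60)&(L[...,2]<70)]
    for a in range(-78,60,4):
        k=l[(l[:,0]>=a)&(l[:,0]<a+4)]
        if len(k)>5: print((int(a+2),round(float(np.median(k[:,2])),1)),end=' ')
    w=l[(l[:,2]>10)&(l[:,2]<38)&(l[:,0]<-65)]; print('\nwall x',np.median(w[:,0]) if len(w) else None)
E
python3 -c "
from h import *
chk('w2')"
```

```text
t 7.0 tcp 4.974005262697454 0.21975831657161332 49.54557005735153 F -2.6240449563416908 0.10986419503150559 -0.4478375254078648
(-76, -0.2) (-72, 44.9) (-68, 44.9) (-64, 44.8) (-60, 44.9) (-56, 49.1) (-52, 50.5) (-48, 48.9) (-44, 48.9) (-40, 49.0) (-36, 48.9) (-32, 49.0) (-28, 49.0) (-24, 49.0) (-20, 49.0) (-16, 49.1) (-12, 49.1) (-8, 49.1) (-4, 49.1) (0, 49.1) (4, 49.1) (8, 49.1) (12, 48.8) 
wall x None
```

The flap is flat at 49 mm and the finger is bearing on the ridge with 2.6 N. The runner is moving. I continue pushing.

Emit:
{"api": "step_arm", "payload": {"delta_rot": [[0, 0, 0], [0, 0, 0], [0, 0, 0], [0, 0, 0], [0, 0, 0], [0, 0, 0], [0, 0, 0], [0, 0, 0], [0, 0, 0], [0, 0, 0]], "linear": [[-0.0015, 0, 0], [-0.003, 0, 0], [-0.0045, 0, 0], [-0.006, 0, 0], [-0.0075, 0, 0], [-0.009, 0, 0], [-0.0105, 0, 0], [-0.012, 0, 0], [-0.0135, 0, 0], [-0.015, 0, 0]], "jaw": [255, 255, 255, 255, 255, 255, 255, 255, 255, 255]}}

```text
time_s: 8.3
position: [538.4, -145.5, 49.6]
tcp_rot: [-3.142, -0.0, 2.478]
contact_force: [-2.6, 1.4, 0.0]
grip_width: 0.5
```

```bash
python3 -c "
from h import *
chk('w3')"
```

```text
t 8.3 tcp 20.07272050887257 0.27130521666925084 49.625353478015406 F -2.9205945992786932 -0.5492594584650365 0.0024408672152702593
(-72, 44.9) (-68, 44.9) (-64, 44.9) (-60, 44.9) (-56, 20.3) (-52, 18.9) (-48, 21.8) (-44, 18.9) (-40, 49.6) (-36, 50.1) (-32, 49.0) (-28, 48.9) (-24, 49.0) (-20, 49.0) (-16, 49.0) (-12, 49.0) (-8, 49.0) (-4, 49.1) (0, 49.1) (4, 49.1) (8, 49.1) (12, 49.2) (16, 49.2) (20, 49.2) (24, 49.2) 
wall x None
```

Expected home is about 3 to 4 mm further on. From here I go in small steps and watch the force.

Emit:
{"api": "step_arm", "payload": {"delta_rot": [[0, 0, 0], [0, 0, 0], [0, 0, 0], [0, 0, 0]], "linear": [[-0.0007, 0, 0], [-0.0014, 0, 0], [-0.002, 0, 0], [-0.002, 0, 0]], "jaw": [255, 255, 255, 255]}}

```text
time_s: 8.85
position: [539.9, -146.6, 49.6]
tcp_rot: [-3.142, -0.0, 2.478]
contact_force: [-2.8, 0.2, -0.2]
grip_width: 0.6
```

Emit:
{"api": "step_arm", "payload": {"delta_rot": [[0, 0, 0], [0, 0, 0], [0, 0, 0]], "linear": [[-0.0005, 0, 0], [-0.001, 0, 0], [-0.001, 0, 0]], "jaw": [255, 255, 255]}}

```text
time_s: 9.22
position: [540.0, -146.8, 49.2]
tcp_rot: [-3.141, -0.002, 2.478]
contact_force: [-5.4, 3.0, 1.6]
grip_width: 0.4
```

Emit:
{"api": "step_arm", "payload": {"delta_rot": [[0, 0, 0], [0, 0, 0]], "linear": [[-0.0003, 0, 0], [-0.0003, 0, 0]], "jaw": [255, 255]}}

```text
time_s: 9.48
position: [540.0, -146.8, 49.1]
tcp_rot: [-3.141, -0.002, 2.478]
contact_force: [-4.9, 3.5, 2.2]
grip_width: 0.2
```

```bash
python3 -c "
from h import *
chk('w4')
for n in ['w1','w2','w3','w4']:
    z=np.load('pics/'+n+'.npz'); im,P=pts(n)
    th=np.radians(-38.1); x=np.array([np.cos(th),np.sin(th)]); L=(P[...,:2]-[522.4,-133.3])@x
    Z=P[...,2]; r=L[(Z>42)&(Z<47)&(L<-60)&(L>-80)]; q=L[:,250:390][(Z[:,250:390]>48)&(Z[:,250:390]<53)&(L[:,250:390]>-66)&(L[:,250:390]<20)]; print(n,'rim',np.percentile(r,[1,5,50,95]),'flap start',np.percentile(q,[.5,1,2]))
"
```

```text
t 9.475 tcp 22.133400012134306 0.25760588049929556 49.12984848974765 F -5.997554697868853 -0.2996781451910876 2.2246589116320035
(-72, 44.9) (-68, 44.9) (-64, 44.9) (-60, 44.8) (-56, 19.8) (-52, 18.9) (-48, 19.9) (-44, 18.9) (-40, 38.1) (-36, 50.7) (-32, 49.1) (-28, 48.8) (-24, 48.9) (-20, 48.8) (-16, 48.8) (-12, 48.8) (-8, 48.9) (-4, 48.8) (0, 48.8) (4, 48.9) (8, 48.9) (12, 48.8) (16, 48.9) (20, 48.8) (24, 48.8) (28, 48.6) 
wall x None
w1 rim [-73.2 -72.8 -68.2 -63.3] flap start [-63.2 -63.1 -62.7]
w2 rim [-72.9 -72.4 -66.4 -60.6] flap start [-56.2 -56.1 -55.6]
w3 rim [-73.  -72.5 -66.7 -60.8] flap start [-41.  -41.  -40.5]
w4 rim [-72.9 -72.4 -66.6 -60.7] flap start [-39.4 -39.  -38.5]
```

The arm stopped advancing while the force rose to 6 N. Travel of about 23.7 mm plus the 2 mm start comes to about 26 mm, so the flap is at its stop. The box rim has not moved. I back off and lift clear.

Emit:
{"api": "step_arm", "payload": {"delta_rot": [[0, 0, 0], [0, 0, 0], [0, 0, 0], [0, 0, 0], [0, 0, 0], [0, 0, 0], [0, 0, 0], [0, 0, 0], [0, 0, 0], [0, 0, 0]], "linear": [[0.0015, 0, 0], [0.003, 0, -0.0005], [0.004, 0, -0.002], [0.005, 0, -0.005], [0.008, 0, -0.012], [0.015, 0, -0.03], [0.04, 0, -0.06], [0.08, 0, -0.09], [0.1, 0, -0.11], [0.1, 0, -0.11]], "jaw": [255, 255, 255, 255, 255, 255, 255, 255, 255, 255]}}

```text
time_s: 10.78
position: [463.0, -85.6, 162.0]
tcp_rot: [3.14, 0.004, 2.479]
contact_force: [0.3, -0.1, -0.3]
grip_width: 0.6
```

```bash
python3 -c "
from h import *
chk('w5'); im,P=pts('w5')
cv2.imwrite('pics/w5b.png',np.clip(im*1.3,0,255).astype(np.uint8))
th=np.radians(-38.1); x=np.array([np.cos(th),np.sin(th)]); L=(P[...,:2]-[522.4,-133.3])@x;Z=P[...,2]
r=L[(Z>42)&(Z<47)&(L<-60)&(L>-80)]; print('rim',np.percentile(r,[1,5,50,95]))
q=L[(Z>48)&(Z<53)&(L>-60)&(L<20)];print('flap start',np.percentile(q,[.5,1,2]))
"
```

```text
t 10.775 tcp -76.22540488301756 0.873828250287681 161.96129827320937 F 0.284467003621287 0.08185701191321972 -0.3031792639652694
(-76, -0.2) (-72, 30.8) (-68, 44.8) (-64, 44.9) (-60, 44.8) (-56, 44.6) (-48, 33.1) (-40, 35.1) (-36, 50.5) (-32, 48.7) (-28, 49.2) (-24, 49.4) (-20, 49.6) 
wall x -73.24936444186794
rim [-73.5 -73.2 -67.  -60.7]
flap start [-55.6 -52.8 -43.4]
```

View pics/w5b.png

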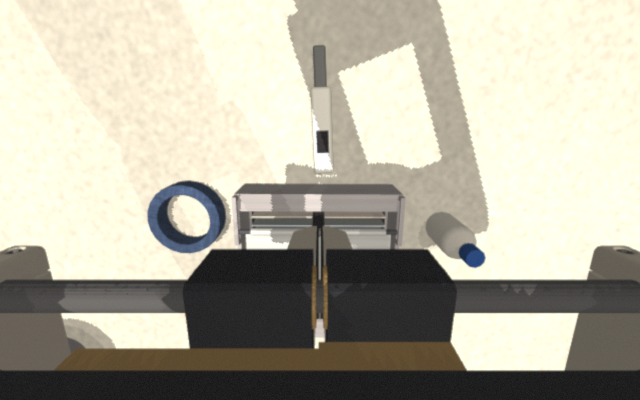

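The wrist view shows the flap lying down and holding, with its hinge end now away from the back rim at v=187 and the slides visible between (v about 212-225). The tape at (187,215), thermometer at (321,110) and dropper at (465,245) are still standing in place. I move the arm aside for a last top view.

Emit:
{"api": "step_arm", "payload": {"delta_rot": [[0, 0, 0], [0, 0, 0], [0, 0, 0], [0, 0, 0], [0, 0, 0], [0, 0, 0], [0, 0, 0], [0, 0, 0]], "linear": [[0, 0, -0.05], [0, 0.03, -0.09], [0, 0.08, -0.1], [0, 0.13, -0.1], [0, 0.18, -0.1], [0, 0.23, -0.1], [0, 0.25, -0.1], [0, 0.25, -0.1]], "jaw": [255, 255, 255, 255, 255, 255, 255, 255]}}

```text
time_s: 11.82
position: [616.6, 111.8, 257.0]
tcp_rot: [-3.139, -0.002, 2.479]
contact_force: [0.7, 0.1, -0.8]
grip_width: 0.4
```

```bash
python3 -c "
from h import *
np.set_printoptions(suppress=True,precision=1)
grab('top','t9'); a,P=pts('t9'); b,Q=pts('top0')
f=lambda i:cv2.resize(np.clip(i[165:275,295:405]*1.7,0,255).astype(np.uint8),(400,400),interpolation=2)
cv2.imwrite('pics/t9b.png',np.hstack([f(b),f(a)]))
th=np.radians(-38.1); x=np.array([np.cos(th),np.sin(th)]); y=np.array([-x[1],x[0]]); c=np.array([522.4,-133.3])
for M in (Q,P):
    L=np.stack([(M[...,:2]-c)@x,(M[...,:2]-c)@y,M[...,2]],-1); l=L[(abs(L[...,1])<65)&(abs(L[...,0])<90)]
    print([(a+2,round(float(np.median(l[(l[:,0]>=a)&(l[:,0]<a+4)][:,2])),1)) for a in range(-84,86,4) if ((l[:,0]>=a)&(l[:,0]<a+4)).sum()>3])
"
```

```text
[(-82, -2.1), (-78, -0.3), (-74, 17.9), (-70, 44.5), (-66, 44.3), (-62, 48.8), (-58, 56.5), (-54, 69.2), (-50, 78.2), (-46, 92.7), (-42, 115.0), (-38, 114.3), (-34, 121.1), (-30, 131.7), (-26, 141.5), (-22, 141.1), (-6, 33.8), (-2, 33.3), (2, 17.9), (6, 29.1), (10, 19.0), (14, 27.1), (18, 18.6), (22, 23.5), (26, 22.4), (30, 21.7), (34, 26.2), (38, 18.6), (42, 28.9), (46, 18.5), (50, 51.7), (54, 21.9), (58, 55.9), (62, 55.8), (66, 55.6), (70, 56.0), (74, 55.9), (78, 52.5)]
[(-82, -0.3), (-78, -1.7), (-74, 18.9), (-70, 43.3), (-66, 44.0), (-62, 44.1), (-58, 43.6), (-54, 19.4), (-50, 21.1), (-46, 19.8), (-42, 20.6), (-38, 46.2), (-34, 48.4), (-30, 47.8), (-26, 48.1), (-22, 49.7), (-18, 49.9), (-14, 48.7), (-10, 48.8), (-6, 48.3), (-2, 49.3), (2, 49.4), (6, 50.3), (10, 49.4), (14, 50.6), (18, 51.6), (22, 50.3), (26, 50.4), (30, 52.6), (34, 57.6), (38, 51.2), (42, 51.4), (46, 52.3), (50, 58.1), (54, 57.2), (58, 55.9), (62, 54.9), (66, 56.6), (70, 55.4), (74, 56.1), (78, 52.9)]
```

View pics/t9b.png

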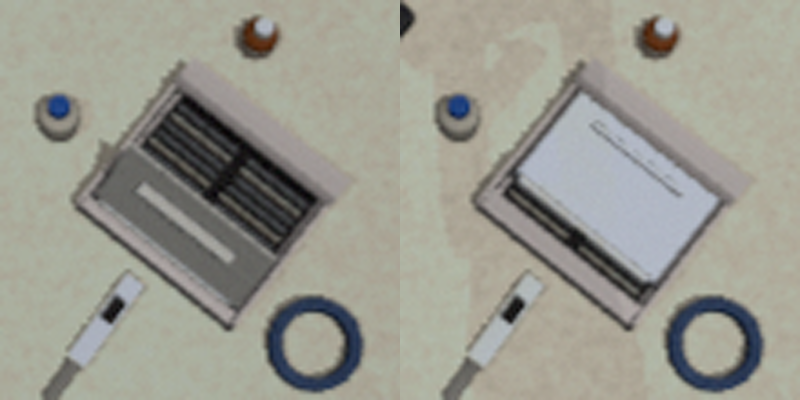

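In the before/after pair, the right half shows the flap flat with its free edge under the lip and the ridge at about (640,160). The box and the three bystanders in view are at the same pixels as before. I hand the job in.

```bash
python3 -c "
from plant import ctrl
print(ctrl.close_job())"
```

```text
the job is handed in; nothing more can be done
None
```

The slide box is shut: I folded the flap down with closed fingertips, pushed it home by its ridge, backed off and moved the arm clear. I handed the job in at about 12 s.

- **Home position:** At the end of the push the arm stopped advancing while the force rose to about 6 N. The flap travelled about 23.7 mm from a start of about 2 mm, so it should be at the 26 mm stop, give or take 1 to 2 mm.
- **Stays shut:** With the arm clear, the last top view shows the free edge under the lip. The flap rests at roughly 0.05 rad, which is what you said to expect when it is tucked and let go.
- **Box and bystanders:** The box rim agreed to about 0.5 mm before and after. The vial, dropper, tape and thermometer look unmoved in the before and after pictures. I did not look at the bowl, pill jar and speculum again at the end, but the arm never came near them.
- **Disagreement:** The wrist camera put the box about 1.5 mm further towards the lip than the top camera did, within the stated calibration error. I used the wrist value, and the force at the stop settled the final position.

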